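# Open the filter housing and fit the filter frame

### The arm

A 7-joint arm with a two-finger parallel gripper is mounted at the origin on a cart in front of the work surface, level with it; the furniture and walls round the work are solid. World frame = base frame: x ahead of the robot, y to its left, z up, the work surface at z = 0. Lengths are in mm, angles in degrees, forces in N, time in s.
With the tool pointing down it reaches from about 400 to 850 mm from the base axis. Payload 10.4 kg.
Tool frame: the origin (TCP) lies midway between the tips of the shut fingers; the grasp point (between the pads) lies 19 mm behind it; z points along the fingers, y is the direction in which the jaws open and shut (so a half turn about z gives the same grasp; the last joint's range is limited). The gripper opens to 87 mm and grips with 3 to 60 N. Pads are 19 mm wide; open, the fingers measure 117 mm over their backs; the gripper's body (75 mm by 190 mm) begins 51 mm behind the grasp point.
Start: joints at [61.96, 19.034, -3.707, 83.658, 1.238, 77.344, -5.071], TCP at [281.293, -558.145, 222.576] pointing down, gripper open.
Joint ranges: [-148.97, 148.97], [-28.65, 121.19], [-84.17, 76.75], [9.2, 138.47], [-72.65, 252.65], [3.7, 117.97], [-149.18, 149.18]. Speed limits (degrees/s): [127.2, 127.2, 159.86, 159.86, 180, 180, 180].

### API

Orientations are given as [roll, pitch, yaw] about the fixed x, y, z axes, in that order (R = Rz(yaw) Ry(pitch) Rx(roll)).
In Python, from rig import readout, optics, bot gives the robot as it stands.
- The arm moves only by the tool carry_out, never from a script. Its arguments are lists of equal length, an entry for each row: "linear": the shift along the world's x, y, z in m, a list of three; "yaw": the turn about the world's z in degrees. A call has 1 to 12 rows; each row is the pose to reach, as a shift and turn from the pose commanded when the call began; what a row does not reach only later rows make up. A row lasts 1/10 s, in which the tool goes at most 50 mm and 8.59 degrees, less where a joint would pass 70% of its speed; a pose out of reach is approached as far as the arm can. A call with a gripper value outside its range is refused whole. "grip" is the finger opening in m, from 0 to 0.087, set as the call begins (left out, the last holds). The fingers move at their own pace and stop on an object; "force" is the grip in N (left out, the last holds). Time passes only in rows, so rows that repeat a pose let the fingers close. It gives the time, the measured TCP pose, the force and the opening at its end, in the units of the state.
- readout.get_obs(): the state, without advancing time (a new reading comes with each control period).
- optics.snapshot(name): name is "scene" or "top" or "wrist"; returns a dict with "frame" (480x640x3 uint8, red, green, blue), "z_map" (480x640 float32, mm along the optical axis (not along the pixel's ray), 0 where there is no reading), "camera_matrix" (3x3 intrinsics, pixels), "camera_from_world" (4x4, takes a point from world to camera coordinates); the wrist camera has in their place "T_tool_cam" (4x4, takes a point from camera to tool coordinates, whose origin is the TCP and whose axes are the flange's). Camera axes: x right, y up, looking along -z (the intrinsics and any distortion apply to the point x, -y, -z); pixel columns grow to the right and rows downward; lengths in mm; the calibration is good to about 2 mm. The wrist camera is an equidistant fisheye: a pixel r from the principal point sees the ray r / f radians off the axis. A picture is of the moment at which its call begins: read the wrist's pose just before it.
- bot.finish_job(): hands the job in, once; it reports no verdict.
The state is a dict: "t": time; "joints": joint angles; "qvel": joint speeds; "joint_efforts": joint torques, N m; "tcp_pos": TCP position; "tool_rot": TCP orientation; "force": force on the tool from outside, world axes, zero at the start; "ft_torque": the same for the moment, N m; "finger_gap": opening from 0.0 (shut) to 1.0 (fully open).
Only numpy, scipy, OpenCV 4.12 (cv2) and the standard library are available. Lean on these libraries where they do the work, as an engineer would, in place of code of your own. Each camera call takes 0.05 s, during which the arm holds its last target.

### The job

Lift the loose cover off the filter housing and lay it, right way up, in the middle of the bench mat. Then fit the filter frame into the open housing: tip it so that one short edge goes under the lip on the side of the housing nearest the robot, then swing the other end down until the frame lies flat and fully home on its seat. Put the parts down without dropping them, and leave the tape roll, screwdriver and scissors where they are.

Things in the scene. Friction and masses are not known exactly. Their poses are not given: they have to be found in the camera images.
- housing: Filter housing: grey block fixed to the bench, 162 (x) x 134 (y) mm, 34 mm high, bearing an aluminium collar 142 x 114 mm outside that rises to 54 mm. Origin at the centre of its underside; z up, +x away from the robot, to the side with a small brass outlet stub (stands out 28 mm, 17 mm up). It starts with the cover on.
- housing_seat (a point): Centre of the flat seat inside the collar, 34 mm above the bench; axes as the housing's. The pocket spans x -63 to +63, y -49 to +49 mm. The far (+x) wall is 20 mm above the seat and flares outward. The frame is too long to go in flat past the lip: it goes in tipped about 15 degrees, near (-x) edge lowest and under the lip first.
- housing_lip (a point): Middle of the free lower edge of the lip, 51 mm on the -x side of the seat's centre and 14 mm above the seat; axes as the housing's. The lip runs the full width of the near wall, overhangs the seat by 12 mm (x = -63 to -51 mm) and is 6 mm thick.
- cover_handle (a point): Centre of the bar of the cover's black bridge handle, 72 mm above the cover's lower rim. The bar runs along the cover's y: 14 mm thick (x), 70 long (y), 16 high, 16 mm of free space under it. z up; on the housing the cover's axes agree with the housing's.
- cover: Loose grey cover, an inverted tray 156 (x) x 128 (y) x 48 mm, about 0.45 kg. Origin at the centre of its lower rim, z up. It stands on the housing's shoulder, 34 mm above the bench; its skirt surrounds the collar for 20 mm with 3 mm play each side, so it must first go straight up.
- filter_handle (a point): Centre of the bar of the filter frame's bridge handle, 32 mm above the frame's underside. x along the frame's 120 mm length, z up. The bar runs along y: 12 mm thick (x), 56 long (y), 16 high, 16 mm of free space under it. When home this point is 32 mm above the seat's centre.
- filter: Filter frame: flat aluminium frame 120 (x) x 90 (y) x 8 mm with pleated filling and a black bridge handle in the middle of its top, about 0.22 kg. Origin at the centre of its underside. Starts flat on the bench, handle up; either short edge may go under the lip.
- mat_top (a point): Centre of the upper face of the dark rubber mat, 210 (x) x 180 (y) x 4 mm, fixed flat on the bench left or right of the housing (the filter frame lies on the other side); z up.
- tape_roll: Roll of masking tape, 104 mm across, 25 mm high, lying on the bench near its front edge; origin under its centre. Leave alone.
- screwdriver: Screwdriver, 199 mm long, lying behind the right-hand place; origin under its middle. Leave alone.
- scissors: Scissors, 199 mm long, lying near the bench's front edge; origin under their middle. Leave alone.

How it is judged (in metres and radians):
On the way:
1. the cover lies right way up on the mat and is let go (horizontal distance between cover_handle and mat_top below 0.06 m and z of cover_handle in the frame of mat_top between 0.068 and 0.076 m and angle between cover_handle's own z axis and vertical below 0.06 rad and contact force between the fingers and cover below 0.1 N), for 0.2 s.
At the end, for the whole second after the job is handed in: The cover lies right way up and released on the mat, its centre within 60 mm of the mat's centre; the filter frame lies flat on the housing's seat under the lip (height within 3 mm, centred within 6 mm lengthways and 7 mm across, tilt under 0.04 rad, turn under 0.12 rad), released and at rest (all of step 1 and z of filter_handle in the frame of housing_seat between 0.029 and 0.035 m and x of filter_handle in the frame of housing_seat between -0.006 and 0.006 m and y of filter_handle in the frame of housing_seat between -0.007 and 0.007 m and angle between the z axis of filter_handle and the z axis of housing_seat, either way round below 0.04 rad and angle between the x axis of filter_handle and the x axis of housing_seat, either way round below 0.12 rad and linear speed of each of filter, cover below 0.02 m/s); the robot touches nothing.
It fails at once if the cover is dropped (falls free at over 0.9 m/s, about 4 cm) (contact force between the fingers and cover below 0.1 N and linear speed of cover above 0.9 m/s).
It fails at once if the filter frame is dropped (falls free at over 0.9 m/s, about 4 cm) (contact force between the fingers and filter below 0.1 N and linear speed of filter above 0.9 m/s).
It fails at once if more than 30 mm of displacement of the tape roll (distance of tape_roll from where it was at the start of the episode above 0.03 m).
It fails at once if more than 30 mm of displacement of the screwdriver (distance of screwdriver from where it was at the start of the episode above 0.03 m).
It fails at once if more than 30 mm of displacement of the scissors (distance of scissors from where it was at the start of the episode above 0.03 m).
It also fails if it takes over 72 s, if anything falls off the work surface, if the arm or the gripper's body presses on something with over 40 N, if the wrist force passes 120 N, or if a joint passes its speed limit or range.

## Working session

There is one attempt and no reset: what is moved stays moved. The work goes in short steps, Python scripts to look and compute and a tool call to move; the robot and the scene stay as the last step left them, time stands still between calls to the robot, and variables do not carry over. Pictures are saved under pics/ and viewed, and the job is handed in when it is done.

Besides the shell and the picture viewer there is one more tool, called after ">>>" in YAML: its name, and indented under it one key for each argument. carry_out: Moves the arm, as the interface text tells. Its arguments: {"type":"object","properties":{"linear":{"type":"array"},"yaw":{"type":"array"},"grip":{"type":"number"},"force":{"type":"number"}},"required":["linear","yaw"]}

```bash
ls; mkdir -p pics
python3 - <<'E'
from rig import readout, optics, bot
import cv2
print(readout.get_obs())
for n in ("scene","top"):
    s=optics.snapshot(n); cv2.imwrite(f"pics/{n}0.png",s["frame"][:,:,::-1]); print(n,s["camera_matrix"],s["camera_from_world"])
E
```

```text
pics
{'t': 0.0, 'joints': array([61.95908781, 19.0715347 , -3.7088256 , 83.70464417,  1.23728261,
       77.34448601, -5.0668147 ]), 'qvel': array([ 0.10687791,  0.08390832, -0.01554597,  0.00523519, -0.10002083,
       -0.04337749,  0.11601371]), 'joint_efforts': array([-1.28868606e-05, -6.23248816e+01,  2.46099679e-02, -3.89900494e+01,
       -6.13528769e-02,  3.95875261e-02,  1.15583621e-04]), 'tcp_pos': array([ 281.11242089, -557.78057164,  221.7701625 ]), 'tool_rot': array([-1.79919233e+02,  2.88268639e-03,  2.67526938e+01]), 'force': array([ 0.26145777, -1.1148522 , -0.88319695]), 'ft_torque': array([ 0.01323791,  0.00902192, -0.02222163]), 'finger_gap': 0.998095154286668}
scene [[554.79127367   0.         316.96481704]
 [  0.         554.79127367 244.51648322]
 [  0.           0.           1.        ]] [[-8.47364304e-01 -5.30987984e-01  5.04939642e-03  4.60119611e+02]
 [ 3.06429875e-01 -4.81198501e-01  8.21309159e-01 -2.17740704e+02]
 [-4.33675533e-01  6.97495350e-01  5.70461014e-01 -1.17878555e+03]
 [ 0.00000000e+00  0.00000000e+00  0.00000000e+00  1.00000000e+00]]
top [[588.76779324   0.         319.29762441]
 [  0.         588.76779324 241.78849049]
 [  0.           0.           1.        ]] [[ 1.89785009e-02 -9.99663003e-01  1.77115100e-02  2.81431191e+01]
 [ 9.84379972e-01  2.17836716e-02  1.74704156e-01 -5.56764965e+02]
 [-1.75031103e-01  1.41192327e-02  9.84461660e-01 -1.12671894e+03]
 [ 0.00000000e+00  0.00000000e+00  0.00000000e+00  1.00000000e+00]]
```

View pics/scene0.png

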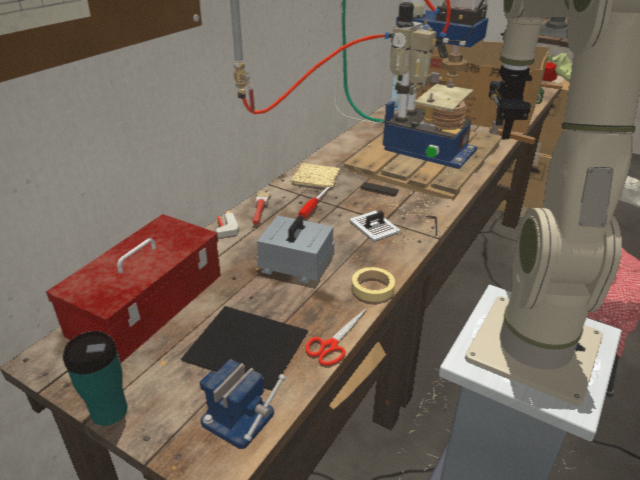

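View pics/top0.png

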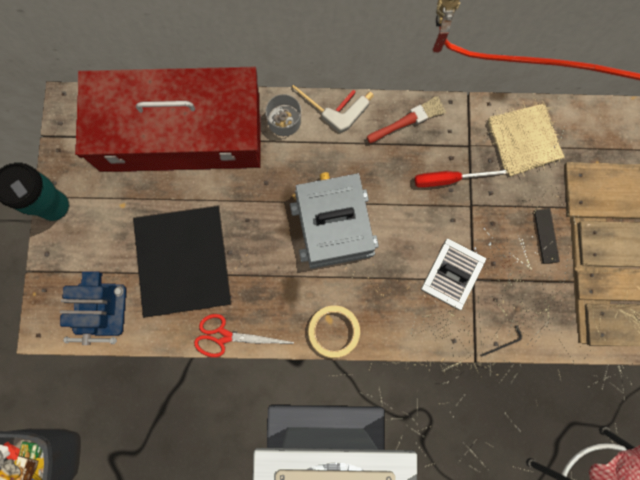

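The top picture looks down with image up = +x and left = +y. The housing and cover are at about (335,220), the mat at (182,260) and the filter frame at (455,273). I'll measure these with the depth map.

```bash
cat > h.py <<'E'
import numpy as np, cv2
from rig import readout, optics, bot
def cloud(s):
    K=s["camera_matrix"]; Z=s["z_map"].astype(float); v,u=np.mgrid[0:480,0:640]
    X=(u-K[0,2])/K[0,0]*Z; Y=-(v-K[1,2])/K[1,1]*Z
    T=np.linalg.inv(s["camera_from_world"])
    P=np.stack([X,Y,-Z,np.ones_like(Z)],-1)@T.T
    P=P[...,:3]; P[Z==0]=np.nan; return P
def rect(P):
    r=cv2.minAreaRect(P[:,:2].astype(np.float32)); return np.round(r[0],1),np.round(r[1],1),round(r[2],1),len(P)
def sel(P,x,y,z):
    m=(P[...,0]>x[0])&(P[...,0]<x[1])&(P[...,1]>y[0])&(P[...,1]<y[1])&(P[...,2]>z[0])&(P[...,2]<z[1]); return m
E
python3 - <<'E'
from h import *
s=optics.snapshot("top"); P=cloud(s)
for n,(u,v) in dict(cover=(350,240),handle=(335,215),mat=(182,260),filt=(455,273),frame=(432,285),bench=(400,230),tape=(333,308),stub=(326,178)).items(): print(n,P[v,u].round(1))
def comp(m,uv):
    n,l=cv2.connectedComponents(m.astype(np.uint8)); return P[(l==l[uv[1],uv[0]])]
H=P[215,335]; 
m=sel(P,(H[0]-150,H[0]+150),(H[1]-150,H[1]+150),(76,88)); print("covertop",rect(P[m]), np.nanmean(P[m],0))
m=sel(P,(H[0]-150,H[0]+150),(H[1]-150,H[1]+150),(105,122)); print("chandle",rect(P[m]),P[m].mean(0))
F=P[273,455]
m=sel(P,(F[0]-120,F[0]+120),(F[1]-120,F[1]+120),(32,48)); print("fhandle",rect(P[m]),P[m].mean(0))
m=sel(P,(F[0]-120,F[0]+120),(F[1]-120,F[1]+120),(5.5,48)); print("frame",rect(P[m]),P[m].mean(0))
g=s["frame"].max(2)<45; m=g&sel(P,(-1e4,1e4),(100,500),(-6,15))&(np.mgrid[0:480,0:640][1]<240)&(np.mgrid[0:480,0:640][1]>130)
m=cv2.morphologyEx(m.astype(np.uint8),cv2.MORPH_OPEN,np.ones((5,5)))>0
print("mat",rect(P[m]),P[m].mean(0))
for n,c,k in (("cov",(335,215),4),("fil",(455,273),5)):
    u,v=c; im=cv2.resize(s["frame"][v-60:v+60,u-75:u+75,::-1],None,fx=5,fy=5,interpolation=cv2.INTER_CUBIC); cv2.imwrite(f"pics/{n}1.png",im)
E
```

```text
cover [554.2 -19.2  86.3]
handle [597.7  11.5 110.2]
mat [519.7 320.    4.8]
filt [ 500.5 -233.8   38.1]
frame [ 479.1 -194.3    3.7]
bench [ 593.2 -129.3    1.4]
tape [426.7   9.2  23.1]
stub [694.6  27.9  27.1]
covertop (array([601.6,  10.4]), array([157.4, 128.1]), 12.3, 4758) [599.50205394  10.52091034  82.49007155]
chandle (array([600.9,  10.7]), array([15. , 69.3]), 11.6, 286) [600.27000198  10.86214799 113.50489252]
fhandle (array([ 504.3, -238.2]), array([54.8, 13.7]), 62.7, 179) [ 503.48042443 -237.76530144   39.54991287]
frame (array([ 499.3, -233.8]), array([237.9, 238.5]), 0.8, 2268) [ 494.43630056 -241.09885719   11.97650294]
mat (array([519. , 322.2]), array([205.8, 177.1]), 9.5, 8364) [517.49696081 322.02667733   4.44420375]
```

View pics/cov1.png

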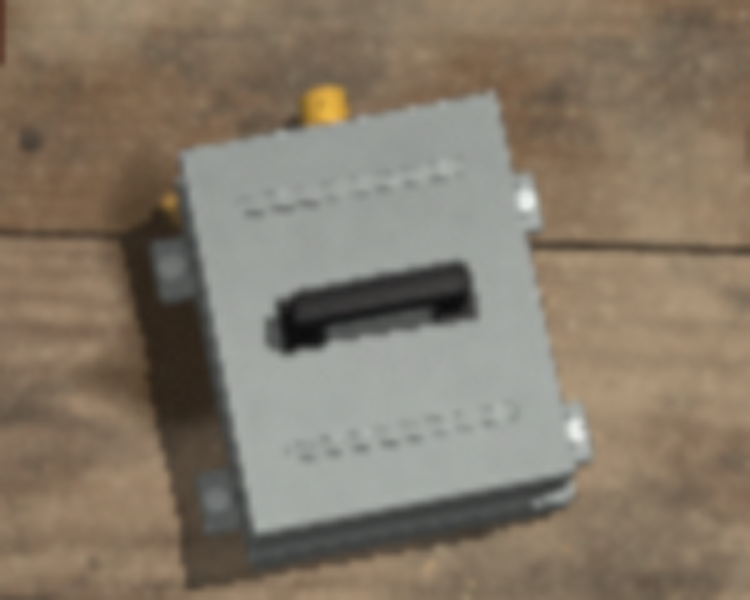

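View pics/fil1.png

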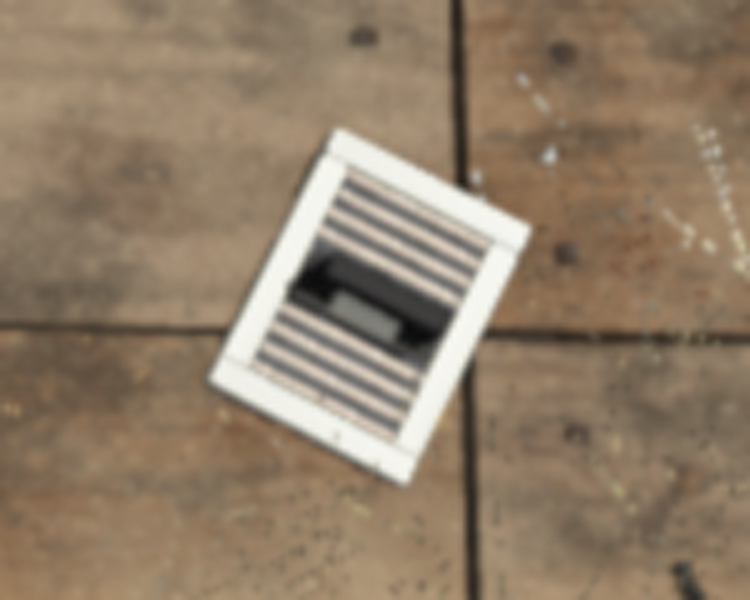

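The cover's handle is at about (601, 10.8) with its x axis at about 11.7°. The mat centre is at (519, 322). The filter handle is at about (504, -238) with its y axis at about 62.7°. I'll move above the cover.

>>> carry_out:
  linear:
    - [0.02,0.035,0]
    - [0.05,0.09,0]
    - [0.075,0.13,0]
    - [0.1,0.175,0]
    - [0.125,0.22,0]
    - [0.15,0.265,0]
    - [0.17,0.305,0]
    - [0.195,0.35,0]
    - [0.22,0.39,0]
    - [0.245,0.435,0]
    - [0.265,0.475,0]
    - [0.28,0.5,0]
  yaw: [3,8,14,20,27,34,41,48,55,62,68,72]

```text
t: 1.35
tcp_pos: [562.1, -54.0, 222.6]
tool_rot: [180.0, -0.1, 99.2]
force: [0.5, -0.4, -0.0]
finger_gap: 1.0
```

>>> carry_out:
  linear:
    - [0.02,0.035,0]
    - [0.035,0.06,0]
    - [0.04,0.069,0]
    - [0.04,0.069,0]
    - [0.04,0.069,0]
  yaw: [2,3,3,3,3]

```text
t: 1.85
tcp_pos: [600.9, 9.5, 222.3]
tool_rot: [-180.0, 0.0, 101.7]
force: [-0.5, -0.4, 0.6]
finger_gap: 1.003
```

Run:
```python
from h import *
o=readout.get_obs(); print(o["t"],o["tcp_pos"],o["tool_rot"],o["joints"])
s=optics.snapshot("wrist"); print(s["camera_matrix"],s["T_tool_cam"]); cv2.imwrite("pics/w1.png",s["frame"][:,:,::-1])
```

```text
1.85 [600.93996022   9.453029   222.30271292] [-1.79958575e+02  3.48335529e-02  1.01667482e+02] [ 22.14711058  19.45871565 -34.52404016  86.07613455  11.16688659
  77.96132737  -1.51874827]
[[371.64829954   0.         321.75333477]
 [  0.         371.64829954 244.91991926]
 [  0.           0.           1.        ]] [[ 1.56848687e-03  9.53411519e-01  3.01668717e-01  8.42800287e+01]
 [ 9.99997010e-01 -2.06130172e-03  1.31530583e-03 -9.69563892e-01]
 [ 1.87585797e-03  3.01665752e-01 -9.53411902e-01 -1.62186227e+02]
 [ 0.00000000e+00  0.00000000e+00  0.00000000e+00  1.00000000e+00]]
```

View pics/w1.png

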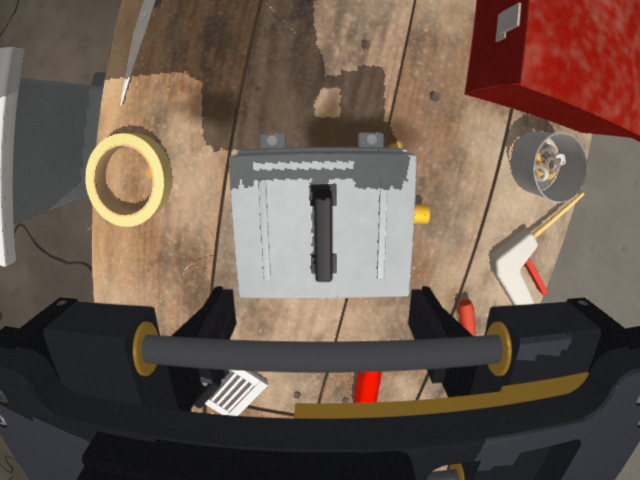

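The wrist view shows the handle bar at (323,235), upright in the image and centred between the fingers, so the yaw is right. I'll go down and grip.

>>> carry_out:
  linear:
    - [0,0.001,-0.02]
    - [0,0.001,-0.05]
    - [0,0.001,-0.08]
    - [0,0.001,-0.105]
    - [0,0.001,-0.122]
    - [0,0.001,-0.13]
    - [0,0.001,-0.134]
    - [0,0.001,-0.134]
    - [0,0.001,-0.134]
  yaw: [0,0,0,0,0,0,0,0,0]

```text
t: 2.8
tcp_pos: [601.8, 11.6, 89.6]
tool_rot: [179.9, 0.0, 101.7]
force: [0.2, 0.1, 0.4]
finger_gap: 1.002
```

>>> carry_out:
  linear:
    - [0,0,0]
    - [0,0,0]
    - [0,0,0]
    - [0,0,0]
    - [0,0,0]
    - [0,0,0]
    - [0,0,0]
    - [0,0,0]
  yaw: [0,0,0,0,0,0,0,0]
  grip: 0.0
  force: 45

```text
t: 3.6
tcp_pos: [601.3, 11.8, 88.6]
tool_rot: [180.0, -0.0, 101.7]
force: [-0.2, -0.5, 0.0]
finger_gap: 0.356
```

>>> carry_out:
  linear:
    - [0,0,0]
    - [0,0,0]
    - [0,0,0]
    - [0,0,0]
    - [0,0,0]
  yaw: [0,0,0,0,0]

```text
t: 4.1
tcp_pos: [601.3, 11.8, 88.6]
tool_rot: [180.0, 0.0, 101.7]
force: [0.9, 0.3, 0.0]
finger_gap: 0.157
```

The bar is gripped at 13.7 mm. I'll lift straight up.

>>> carry_out:
  linear:
    - [0,0,0.004]
    - [0,0,0.01]
    - [0,0,0.018]
    - [0,0,0.026]
    - [0,0,0.036]
    - [0,0,0.048]
    - [0,0,0.06]
    - [0,0,0.07]
    - [0,0,0.07]
  yaw: [0,0,0,0,0,0,0,0,0]

```text
t: 5.0
tcp_pos: [602.2, 12.0, 160.6]
tool_rot: [179.8, 0.0, 101.7]
force: [0.5, 0.9, -4.4]
finger_gap: 0.157
```

Run:
```python
from h import *
o=readout.get_obs(); print(o["t"],o["tcp_pos"],o["force"])
s=optics.snapshot("scene"); cv2.imwrite("pics/s2.png",s["frame"][:,:,::-1])
```

```text
5.0 [602.23475588  12.01050842 160.59678423] [ 0.5358162   0.94791315 -4.41732246]
```

View pics/s2.png

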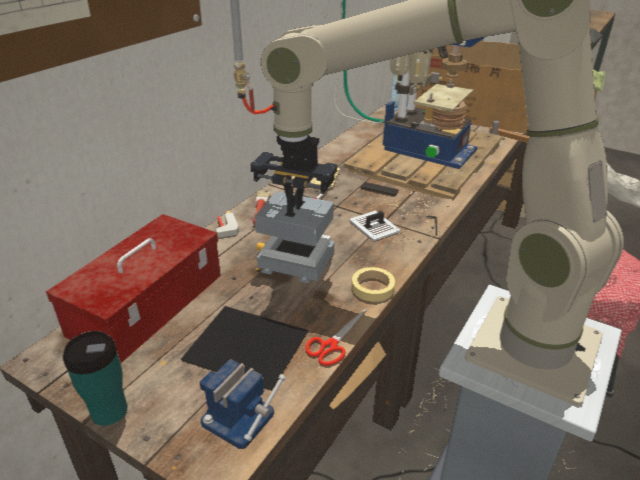

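The cover is clear of the collar. I'll carry it over to the mat.

>>> carry_out:
  linear:
    - [-0.003,0.01,0]
    - [-0.009,0.035,0]
    - [-0.018,0.07,0]
    - [-0.028,0.105,0]
    - [-0.037,0.14,0]
    - [-0.047,0.175,0]
    - [-0.056,0.21,0]
    - [-0.065,0.245,0]
    - [-0.073,0.275,0]
    - [-0.079,0.297,0]
    - [-0.082,0.308,0]
    - [-0.082,0.31,0]
  yaw: [0,0,0,0,0,0,0,0,0,0,0,0]

```text
t: 6.25
tcp_pos: [518.0, 323.4, 158.1]
tool_rot: [-179.9, -0.0, 101.9]
force: [0.0, -0.3, -5.4]
finger_gap: 0.151
```

>>> carry_out:
  linear:
    - [0,0,-0.015]
    - [0,0,-0.04]
    - [0,0,-0.065]
    - [0,0,-0.08]
    - [0,0,-0.09]
    - [0,0,-0.095]
    - [0,0,-0.098]
    - [0,0,-0.1]
    - [0,0,-0.1]
  yaw: [0,0,0,0,0,0,0,0,0]

```text
t: 7.15
tcp_pos: [519.6, 322.0, 59.0]
tool_rot: [180.0, -0.0, 101.7]
force: [-0.7, 1.0, -4.2]
finger_gap: 0.156
```

Still hanging freely, since the force is only its weight. I'll ease it down to contact.

>>> carry_out:
  linear:
    - [0,0,-0.001]
    - [0,0,-0.002]
    - [0,0,-0.002]
    - [0,0,-0.002]
  yaw: [0,0,0,0]

```text
t: 7.55
tcp_pos: [519.7, 322.2, 58.5]
tool_rot: [179.9, 0.0, 101.7]
force: [-5.3, -4.4, 10.5]
finger_gap: 0.155
```

In contact. I'll release, then lift once the fingers are open.

>>> carry_out:
  linear:
    - [0,0,0.001]
    - [0,0,0.001]
    - [0,0,0.001]
    - [0,0,0.001]
    - [0,0,0.001]
    - [0,0,0.001]
  yaw: [0,0,0,0,0,0]
  grip: 0.087

```text
t: 8.15
tcp_pos: [519.3, 321.9, 57.5]
tool_rot: [180.0, -0.0, 101.7]
force: [-1.3, -0.5, 0.3]
finger_gap: 0.616
```

>>> carry_out:
  linear:
    - [0,0,0.01]
    - [0,0,0.04]
    - [0,0,0.08]
    - [0,0,0.12]
    - [0,0,0.15]
    - [0,0,0.15]
  yaw: [0,0,0,0,0,0]

```text
t: 8.75
tcp_pos: [520.7, 323.5, 213.2]
tool_rot: [179.6, -0.1, 101.8]
force: [-0.4, 0.3, 0.4]
finger_gap: 0.997
```

Run:
```python
from h import *
o=readout.get_obs(); print(o["t"],o["tcp_pos"],o["joints"])
s=optics.snapshot("top"); P=cloud(s);cv2.imwrite("pics/t3.png",s["frame"][:,:,::-1]); np.savez("t3.npz",P=P,f=s["frame"])
cv2.imwrite("pics/t3h.png",cv2.resize(s["frame"][170:270,270:395,::-1],None,fx=6,fy=6,interpolation=cv2.INTER_CUBIC))
m=sel(P,(380,800),(-120,140),(46,62)); print("collar top",rect(P[m]))
m=sel(P,(380,800),(-120,140),(30,40)); print("shoulder+seat",rect(P[m]))
m=sel(P,(380,800),(-120,140),(14,70)); print("all",rect(P[m]))
m=sel(P,(400,620),(-340,-150),(30,48)); print("fh",rect(P[m]),P[m].mean(0))
g=(s["frame"].min(2)>185)&sel(P,(400,620),(-340,-130),(-5,16)); n,l,st,c=cv2.connectedComponentsWithStats(g.astype(np.uint8)); k=1+np.argmax(st[1:,4]); print("frame",rect(P[l==k]))
```

```text
8.75 [520.6965905  323.54409925 213.21206662] [ -4.04784024  22.56396207 -41.63300785  85.10261277  15.22466409
  77.63013261 -34.89307848]
collar top (array([673.3,  33. ]), array([304. , 125.7]), 17.9, 1335)
shoulder+seat (array([602.4,  18.2]), array([436.8, 151.7]), 12.2, 1907)
all (array([590. ,  20.4]), array([419.9, 237.8]), 0.0, 6080)
fh (array([ 504.1, -238.5]), array([55.4, 13.2]), 62.4, 185) [ 503.42812144 -237.62909587   39.28329154]
frame (array([ 504.1, -239. ]), array([ 88.4, 119.8]), 63.1, 869)
```

View pics/t3.png

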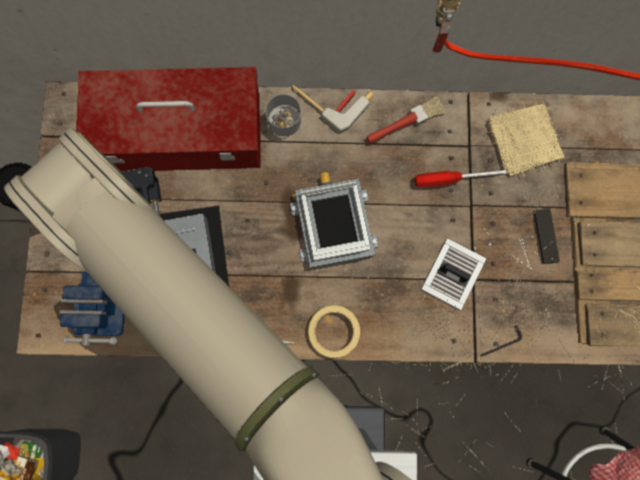

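View pics/t3h.png

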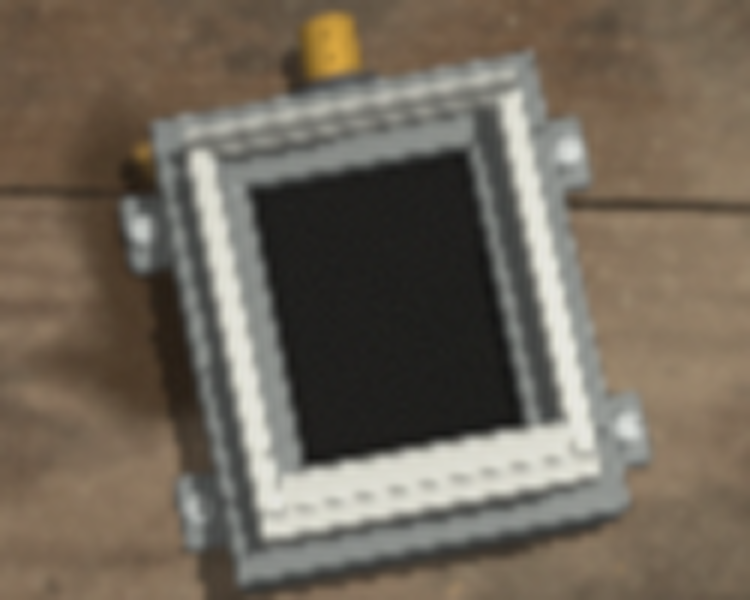

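The cover sits on the mat and the housing is open. The lip is the wide white band at (335,250), on the near side. Next I'll measure the housing precisely.

Run:
```python
from h import *
d=np.load("t3.npz"); P=d["P"]
def big(m,seed=(335,220)):
    n,l,st,c=cv2.connectedComponentsWithStats(m.astype(np.uint8))
    k=1+np.argmax(st[1:,4]); return P[l==k]
R=((490,710),(-90,115))
for z in ((48,60),(44,60),(28,60),(30,60)):
    print(z,rect(big(sel(P,*R,z))))
# profile along housing axis through centre
c=np.array([601.5,10.9]); a=np.radians(12)
u=np.array([np.cos(a),np.sin(a)]); v=np.array([-u[1],u[0]])
Q=P.reshape(-1,3); Q=Q[~np.isnan(Q[:,0])]; X=(Q[:,:2]-c)@u; Y=(Q[:,:2]-c)@v
for lo in range(-84,90,3):
    m=(np.abs(Y)<25)&(X>=lo)&(X<lo+3); print(lo,np.median(Q[m,2]).round(1) if m.any() else None,end="; ")
print()
for lo in range(-72,75,3):
    m=(np.abs(X)<25)&(Y>=lo)&(Y<lo+3); print(lo,np.median(Q[m,2]).round(1) if m.any() else None,end="; ")
```

```text
(48, 60) (array([601.4,   9.2]), array([143.1, 114.5]), 12.3, 1243)
(44, 60) (array([601.4,   9.3]), array([143.2, 114.5]), 12.3, 1347)
(28, 60) (array([605.8,  10.2]), array([172.4, 134.4]), 12.3, 3357)
(30, 60) (array([603.7,   9.7]), array([168.2, 134.3]), 12.4, 3252)
-84 9.3; -81 33.8; -78 34.7; -75 33.9; -72 51.0; -69 54.8; -66 54.2; -63 54.7; -60 54.7; -57 54.7; -54 54.4; -51 None; -48 25.8; -45 25.5; -42 26.3; -39 24.9; -36 25.5; -33 24.9; -30 25.7; -27 25.3; -24 25.8; -21 24.4; -18 25.5; -15 25.9; -12 25.7; -9 25.6; -6 25.8; -3 25.5; 0 26.7; 3 26.2; 6 25.3; 9 25.7; 12 25.6; 15 24.9; 18 25.0; 21 25.6; 24 25.5; 27 25.3; 30 25.9; 33 25.4; 36 25.8; 39 25.3; 42 25.8; 45 25.9; 48 25.3; 51 31.3; 54 34.4; 57 34.8; 60 38.2; 63 48.0; 66 55.0; 69 53.8; 72 37.4; 75 34.4; 78 34.3; 81 31.2; 84 28.9; 87 25.5; 
-72 27.7; -69 33.8; -66 34.0; -63 35.2; -60 53.9; -57 53.7; -54 53.9; -51 38.4; -48 34.5; -45 34.6; -42 28.6; -39 25.9; -36 24.9; -33 24.9; -30 25.0; -27 26.0; -24 25.9; -21 25.5; -18 26.1; -15 25.3; -12 25.8; -9 26.4; -6 25.2; -3 25.3; 0 25.2; 3 25.2; 6 25.7; 9 25.5; 12 25.7; 15 25.4; 18 25.8; 21 25.5; 24 25.0; 27 25.0; 30 25.3; 33 25.4; 36 31.9; 39 34.0; 42 35.3; 45 35.9; 48 54.4; 51 54.1; 54 45.7; 57 34.3; 60 34.3; 63 32.5; 66 -0.7; 69 -1.0; 72 -1.0;
```

Results:
- Housing: centre (601.4, 9.3), yaw 12.2°.
- Filter handle: (504.1, -238.7), bar axis at 62.7°.

I'll grip the bar by its ends so the frame can pivot about its y axis, then tip it against the top of the collar's -y wall. First I move above the frame.

>>> carry_out:
  linear:
    - [-0.001,-0.02,0]
    - [-0.002,-0.06,0]
    - [-0.003,-0.105,0]
    - [-0.005,-0.155,0]
    - [-0.006,-0.205,0]
    - [-0.008,-0.255,0]
    - [-0.009,-0.305,0]
    - [-0.011,-0.355,0]
    - [-0.012,-0.405,0]
    - [-0.014,-0.45,0]
    - [-0.015,-0.49,0]
    - [-0.016,-0.52,0]
  yaw: [1,5,9,13,18,23,28,33,38,43,47,50]

```text
t: 10.0
tcp_pos: [502.0, -201.2, 206.6]
tool_rot: [-180.0, -0.1, 151.8]
force: [0.4, 0.4, 0.3]
finger_gap: 0.999
```

>>> carry_out:
  linear:
    - [0,-0.02,0]
    - [0,-0.034,-0.01]
    - [0,-0.041,-0.03]
    - [0,-0.041,-0.055]
    - [0,-0.041,-0.07]
    - [0,-0.041,-0.07]
    - [0,-0.041,-0.07]
  yaw: [1,1,1,1,1,1,1]

```text
t: 10.7
tcp_pos: [503.5, -238.6, 137.8]
tool_rot: [180.0, -0.0, 152.8]
force: [-0.2, 0.7, 0.1]
finger_gap: 1.0
```

Run:
```python
from h import *
o=readout.get_obs(); print(o["t"],o["tcp_pos"],o["tool_rot"],o["joints"])
s=optics.snapshot("wrist"); cv2.imwrite("pics/w4.png",s["frame"][:,:,::-1])
d=np.load("t3.npz"); P=d["P"]; print(P[180,418],P[181,437])
```

```text
10.7 [ 503.48011697 -238.59931818  137.76364807] [ 1.79981281e+02 -1.84646954e-02  1.52783504e+02] [ 45.21240816  16.60615095 -28.63307135  99.04715521   8.5626678
  66.53500178  76.94440286]
[ 696.31795449 -164.34048677   22.23388022] [ 693.70147679 -203.04211512   27.08411856]
```

View pics/w4.png

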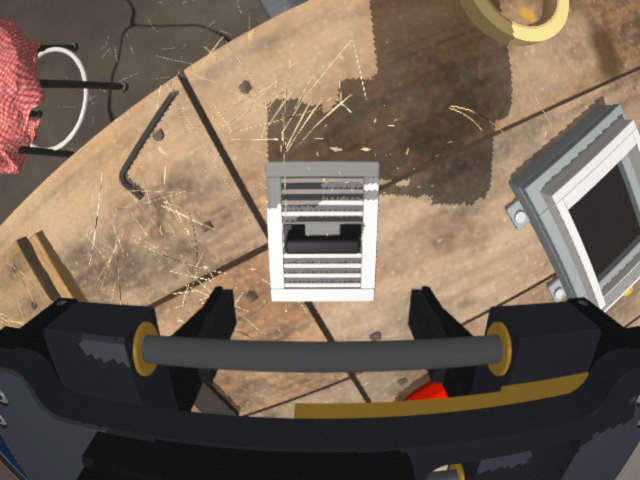

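The frame is square and centred between the fingers. The handle bar is at about (323,245). I'll descend and grip the bar ends.

>>> carry_out:
  linear:
    - [0,0,-0.02]
    - [0,0,-0.05]
    - [0,0,-0.08]
    - [0,0,-0.1]
    - [0,0,-0.112]
    - [0,0,-0.118]
    - [0,0,-0.121]
    - [0,0,-0.122]
    - [0,0,-0.122]
  yaw: [0,0,0,0,0,0,0,0,0]

```text
t: 11.65
tcp_pos: [503.8, -239.4, 16.4]
tool_rot: [180.0, 0.1, 152.7]
force: [0.4, -0.5, 0.2]
finger_gap: 0.999
```

>>> carry_out:
  linear:
    - [0,0,0]
    - [0,0,0]
    - [0,0,0]
    - [0,0,0]
    - [0,0,0]
    - [0,0,0]
    - [0,0,0]
  yaw: [0,0,0,0,0,0,0]
  grip: 0.0
  force: 15

```text
t: 12.35
tcp_pos: [503.4, -239.1, 15.6]
tool_rot: [180.0, 0.0, 152.8]
force: [-0.5, -0.1, 0.8]
finger_gap: 0.641
```

Gripped at 55.8 mm. I'll lift and look.

>>> carry_out:
  linear:
    - [0,0,0.003]
    - [0,0,0.012]
    - [0,0,0.03]
    - [0,0,0.055]
    - [0,0,0.08]
    - [0,0,0.095]
    - [0,0,0.1]
    - [0,0,0.1]
  yaw: [0,0,0,0,0,0,0,0]

```text
t: 13.15
tcp_pos: [503.4, -239.3, 115.8]
tool_rot: [-180.0, 0.0, 152.7]
force: [0.5, 0.0, -1.3]
finger_gap: 0.642
```

Run:
```python
from h import *
o=readout.get_obs(); print(o["t"],o["tcp_pos"],o["force"],o["finger_gap"])
s=optics.snapshot("scene"); cv2.imwrite("pics/s5.png",cv2.resize(s["frame"][100:280,250:490,::-1],None,fx=3.3,fy=3.3,interpolation=cv2.INTER_CUBIC))
```

```text
13.15 [ 503.37144336 -239.26334955  115.84643183] [ 0.52521506  0.0082284  -1.29858325] 0.6416465597375032
```

View pics/s5.png

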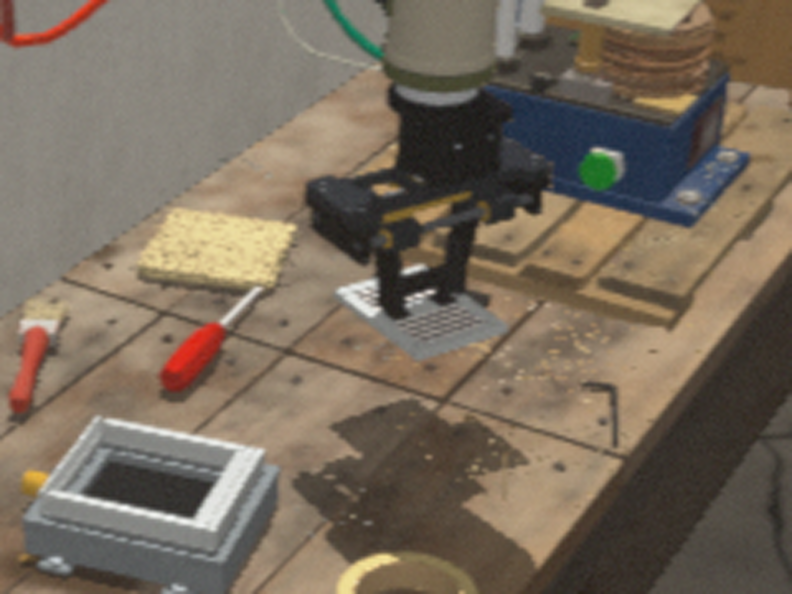

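The frame is held level. I'll go to the tipping place beside the housing's -y wall, with the frame's long axis across the wall.

>>> carry_out:
  linear:
    - [0.005,0.008,0]
    - [0.015,0.023,0]
    - [0.028,0.042,0]
    - [0.042,0.062,0]
    - [0.056,0.083,0]
    - [0.07,0.103,0]
    - [0.082,0.121,0]
    - [0.09,0.133,0]
    - [0.0955,0.141,0]
    - [0.0955,0.141,0]
  yaw: [-3,-9,-16,-23,-30,-37,-43,-48,-50.5,-50.5]

```text
t: 14.2
tcp_pos: [598.6, -96.2, 114.0]
tool_rot: [-179.9, -0.1, 102.4]
force: [-0.5, 0.7, -1.9]
finger_gap: 0.642
```

>>> carry_out:
  linear:
    - [0,0,-0.01]
    - [0,0,-0.025]
    - [0,0,-0.035]
    - [0,0,-0.04]
    - [0,0,-0.042]
    - [0,0,-0.042]
  yaw: [0,0,0,0,0,0]

```text
t: 14.8
tcp_pos: [598.7, -98.2, 73.4]
tool_rot: [-180.0, -0.0, 102.2]
force: [-0.1, -0.5, -1.4]
finger_gap: 0.64
```

Run:
```python
from h import *
o=readout.get_obs(); print(o["t"],o["tcp_pos"],o["tool_rot"],o["force"],o["finger_gap"])
s=optics.snapshot("scene"); cv2.imwrite("pics/s6.png",cv2.resize(s["frame"][130:310,230:470,::-1],None,fx=3.3,fy=3.3,interpolation=cv2.INTER_CUBIC))
```

```text
14.8 [598.71428086 -98.24682813  73.3604164 ] [-1.79992309e+02 -1.11547154e-02  1.02241527e+02] [-0.07583199 -0.45877094 -1.41080569] 0.6399883425544279
```

View pics/s6.png

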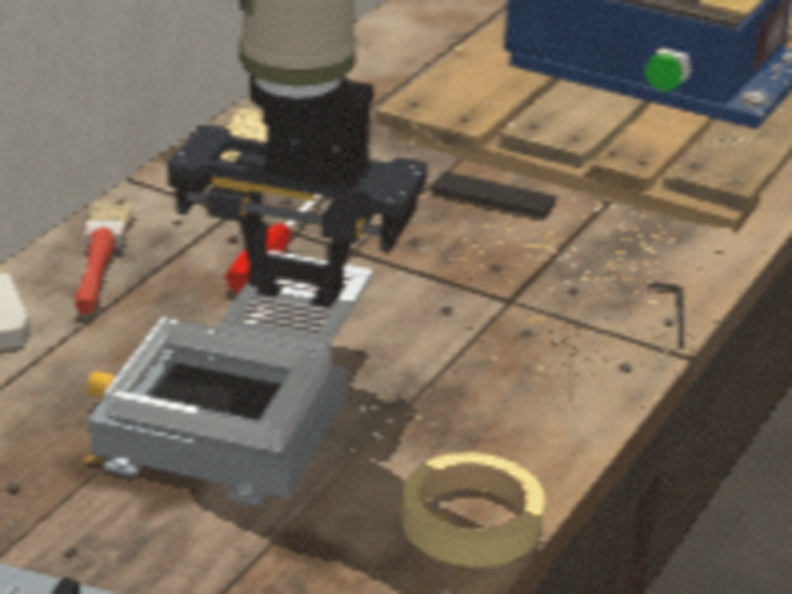

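The frame's end overlaps the -y wall. Next I press down to tip it, 4 mm to contact and about 12 mm more for 15°.

>>> carry_out:
  linear:
    - [0,0,-0.002]
    - [0,0,-0.004]
    - [0,0,-0.006]
    - [0,0,-0.008]
    - [0,0,-0.008]
  yaw: [0,0,0,0,0]

```text
t: 15.35
tcp_pos: [599.1, -98.6, 65.7]
tool_rot: [180.0, 0.0, 102.2]
force: [-0.3, -1.1, 0.7]
finger_gap: 0.643
```

>>> carry_out:
  linear:
    - [0,0,-0.002]
    - [0,0,-0.004]
    - [0,0,-0.006]
    - [0,0,-0.008]
    - [0,0,-0.008]
  yaw: [0,0,0,0,0]

```text
t: 15.85
tcp_pos: [598.7, -98.3, 57.3]
tool_rot: [-180.0, -0.0, 102.2]
force: [0.5, -2.9, 1.8]
finger_gap: 0.643
```

>>> carry_out:
  linear:
    - [0,0,0.005]
    - [0,0,0.015]
    - [0,0,0.035]
    - [0,0,0.055]
    - [0,0,0.06]
    - [0,0,0.06]
  yaw: [0,0,0,0,0,0]

```text
t: 16.45
tcp_pos: [599.2, -97.7, 118.4]
tool_rot: [179.9, 0.0, 102.3]
force: [-0.7, 0.6, -2.6]
finger_gap: 0.646
```

Run:
```python
from h import *
o=readout.get_obs(); print(o["t"],o["tcp_pos"],o["tool_rot"],o["force"],o["finger_gap"])
s=optics.snapshot("scene"); cv2.imwrite("pics/s7.png",cv2.resize(s["frame"][130:310,230:470,::-1],None,fx=3.3,fy=3.3,interpolation=cv2.INTER_CUBIC))
P=cloud(s)
t=o["tcp_pos"]; m=sel(P,(t[0]-80,t[0]+80),(t[1]-80,t[1]+80),(t[2]-60,t[2]+40))
g=m&(s["frame"].min(2)>90)
Q=P[g]; a=np.radians(102.2); u=np.array([np.cos(a),np.sin(a)]); X=(Q[:,:2]-t[:2])@u; Y=(Q[:,:2]-t[:2])@[-u[1],u[0]]
A=np.c_[X,Y,np.ones(len(X))]; w=np.ones(len(X),bool)
for i in range(6):
    c=np.linalg.lstsq(A[w],Q[w,2],rcond=None)[0]; r=Q[:,2]-A@c; w=np.abs(r)<4
print("plane",c,w.sum(),np.degrees(np.arctan(c[:2])),X[w].min(),X[w].max())
```

```text
16.45 [599.15282038 -97.7402465  118.41942731] [1.79919779e+02 1.67112562e-02 1.02271235e+02] [-0.67148664  0.61457273 -2.5722061 ] 0.6460503483013116
plane [ 2.40995966e-01 -1.24881361e-03  1.09925123e+02] 433 [13.54967779 -0.07155171] -53.9812212445521 67.67059977463562
```

View pics/s7.png

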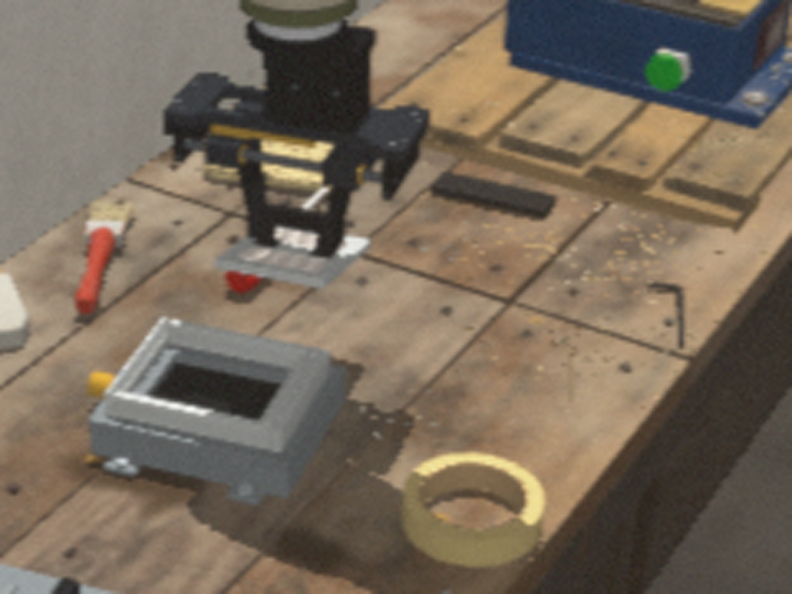

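The frame is held at 13.5°, with the housing-side end up and no roll. I'll turn −90° and move over the pocket.

>>> carry_out:
  linear:
    - [0,0.003,0]
    - [0.001,0.01,0]
    - [0.002,0.02,0]
    - [0.003,0.031,0]
    - [0.004,0.043,0]
    - [0.005,0.055,0]
    - [0.0055,0.067,0]
    - [0.006,0.078,0]
    - [0.007,0.088,0]
    - [0.0075,0.097,0]
    - [0.008,0.104,0]
    - [0.008,0.109,0]
  yaw: [-4,-11,-19,-27,-35,-43,-51,-59,-67,-75,-82,-87]

```text
t: 17.7
tcp_pos: [605.9, 11.7, 116.0]
tool_rot: [-180.0, 0.1, 15.0]
force: [-0.4, 0.8, -3.5]
finger_gap: 0.646
```

>>> carry_out:
  linear:
    - [0,0,0]
    - [0,0,-0.006]
    - [0,0,-0.014]
    - [0,0,-0.018]
    - [0,0,-0.02]
    - [0,0,-0.02]
  yaw: [-3,-3,-3,-3,-3,-3]

```text
t: 18.3
tcp_pos: [606.5, 10.7, 97.0]
tool_rot: [-180.0, 0.0, 12.3]
force: [-0.7, -0.0, -2.2]
finger_gap: 0.643
```

```bash
cat > look.py <<'E'
import sys
from h import *
n=sys.argv[1]
o=readout.get_obs(); print(o["t"],o["tcp_pos"].round(1),o["tool_rot"].round(2),o["force"].round(2),o["joints"].round(1))
s=optics.snapshot("scene"); cv2.imwrite(f"pics/{n}.png",cv2.resize(s["frame"][150:300,210:410,::-1],None,fx=4,fy=4,interpolation=cv2.INTER_CUBIC))
P=cloud(s); t=o["tcp_pos"]; 
a=np.radians(12.2); u=np.array([np.cos(a),np.sin(a)]); v=np.array([-u[1],u[0]]); C=np.array([601.3,9.4])
m=sel(P,(t[0]-100,t[0]+100),(t[1]-80,t[1]+80),(max(t[2]-60,40),t[2]+40))&(s["frame"].min(2)>90)
Q=P[m]; X=(Q[:,:2]-C)@u; Y=(Q[:,:2]-C)@v; tx=(t[:2]-C)@u
print("tcp in housing",tx.round(1),((t[:2]-C)@v).round(1),"pz",(t[2]-17.6).round(1))
A=np.c_[X-tx,Y,np.ones(len(X))]; best=None; rng=np.random.default_rng(0)
for i in range(500):
    k=rng.choice(len(X),3,replace=False)
    try: c=np.linalg.solve(A[k],Q[k,2])
    except Exception: continue
    if abs(c[1])>.12 or abs(c[0])>.4: continue
    z0=c[2]-t[2]
    if not -20<z0<0: continue
    w=np.abs(Q[:,2]-A@c)<2.5
    if best is None or w.sum()>best.sum(): best=w
c=np.linalg.lstsq(A[best],Q[best,2],rcond=None)[0]
print("tilt",np.degrees(np.arctan(c[:2])).round(2),"top z at tcp",c[2]-t[2],best.sum(),"x",X[best].min().round(1),X[best].max().round(1))
E
python3 look.py s8
```

```text
18.3 [606.5  10.7  97. ] [-1.7999e+02  4.0000e-02  1.2260e+01] [-0.72 -0.02 -2.23] [  4.7  22.9 -12.5  94.5   5.4  63.3 -87. ]
tcp in housing 5.4 0.2 pz 79.4
tilt [13.7  -0.42] top z at tcp -8.624862554883094 504 x -49.7 68.0
```

View pics/s8.png

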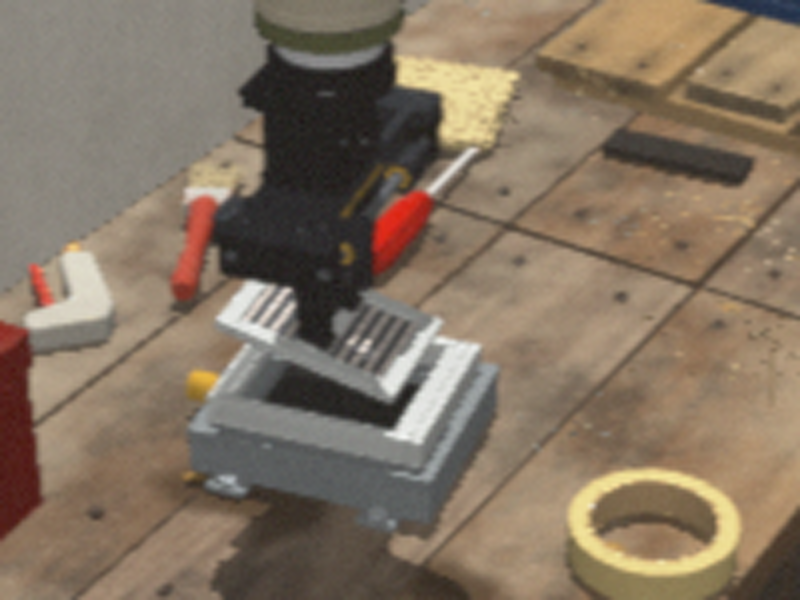

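The frame is tipped over the pocket, low edge just inside the lip at about (400,385). I'll nudge it 2.5 mm away from the lip and lower it.

>>> carry_out:
  linear:
    - [0.0025,0.0005,0]
    - [0.0025,0.0005,-0.005]
    - [0.0025,0.0005,-0.012]
    - [0.0025,0.0005,-0.019]
    - [0.0025,0.0005,-0.025]
    - [0.0025,0.0005,-0.028]
    - [0.0025,0.0005,-0.03]
    - [0.0025,0.0005,-0.03]
  yaw: [0,0,0,0,0,0,0,0]

```text
t: 19.15
tcp_pos: [609.2, 11.3, 67.4]
tool_rot: [180.0, 0.0, 12.2]
force: [0.2, -0.4, -1.2]
finger_gap: 0.646
```

```bash
python3 look.py s9
```

```text
19.15 [609.2  11.3  67.4] [1.800e+02 1.000e-02 1.224e+01] [ 0.19 -0.37 -1.23] [  4.5  25.  -12.3  95.4   6.   60.2 -87.4]
tcp in housing 8.2 0.2 pz 49.8
tilt [12.98  0.03] top z at tcp -8.635399436421231 588 x -72.4 71.1
```

View pics/s9.png

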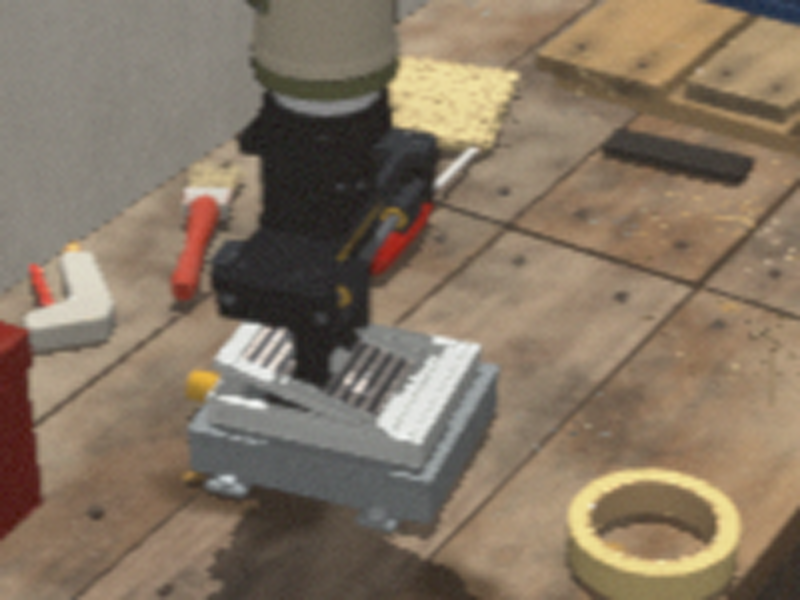

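Inside the lip, with no contact so far. I'll lower another 4 mm to the ledge.

>>> carry_out:
  linear:
    - [0,0,-0.001]
    - [0,0,-0.002]
    - [0,0,-0.003]
    - [0,0,-0.004]
    - [0,0,-0.004]
  yaw: [0,0,0,0,0]

```text
t: 19.7
tcp_pos: [609.2, 11.3, 63.4]
tool_rot: [180.0, 0.0, 12.2]
force: [0.3, 0.8, -1.9]
finger_gap: 0.642
```

Now I slide it toward the robot, under the lip.

>>> carry_out:
  linear:
    - [-0.002,-0.0004,0]
    - [-0.005,-0.001,0]
    - [-0.008,-0.0017,0]
    - [-0.011,-0.0024,0]
    - [-0.013,-0.0028,0]
    - [-0.0135,-0.003,0]
    - [-0.0135,-0.003,0]
  yaw: [0,0,0,0,0,0,0]

```text
t: 20.4
tcp_pos: [595.8, 8.3, 63.7]
tool_rot: [180.0, -0.0, 12.2]
force: [0.2, 0.2, -1.4]
finger_gap: 0.642
```

```bash
python3 look.py s10
```

```text
20.4 [595.8   8.3  63.7] [ 1.7999e+02 -1.0000e-02  1.2240e+01] [ 0.19  0.22 -1.42] [  4.9  23.7 -12.4  97.7   5.8  59.1 -87.2]
tcp in housing -5.6 0.1 pz 46.1
tilt [12.54  0.34] top z at tcp -8.706052380456356 457 x -72.0 57.2
```

View pics/s10.png

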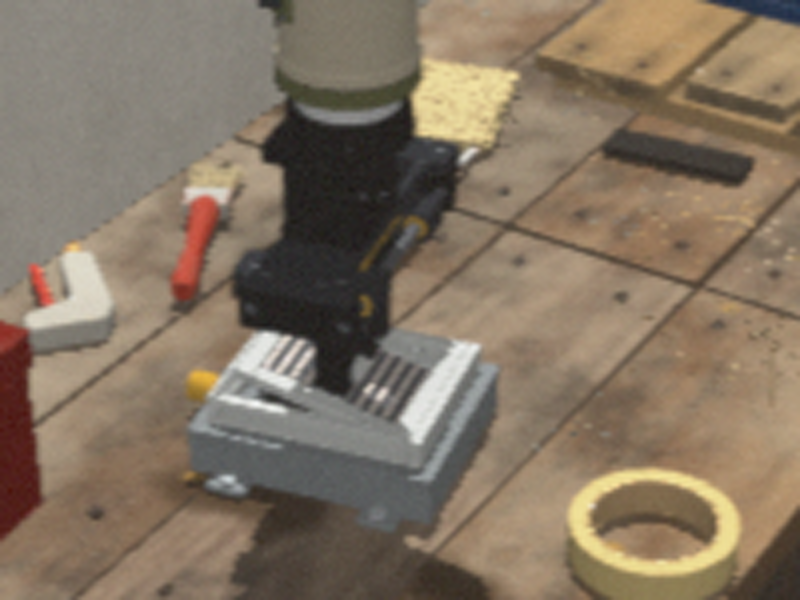

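It moves freely under the lip. I'll go 2.5 mm further and down to touch, then swing the far end down along the arc.

>>> carry_out:
  linear:
    - [-0.001,-0.0002,0]
    - [-0.0025,-0.0005,0]
    - [-0.0025,-0.0005,-0.001]
    - [-0.0025,-0.0005,-0.002]
    - [-0.0025,-0.0005,-0.002]
  yaw: [0,0,0,0,0]

```text
t: 20.95
tcp_pos: [594.0, 8.0, 62.0]
tool_rot: [180.0, -0.1, 12.2]
force: [3.0, 0.8, 1.9]
finger_gap: 0.642
```

>>> carry_out:
  linear:
    - [0.0008,0.0002,-0.001]
    - [0.0018,0.0004,-0.0025]
    - [0.0028,0.0006,-0.0038]
    - [0.004,0.0009,-0.0053]
    - [0.004,0.0009,-0.0053]
  yaw: [0,0,0,0,0]

```text
t: 21.45
tcp_pos: [597.2, 8.7, 55.9]
tool_rot: [180.0, 0.0, 12.2]
force: [2.4, 0.1, 1.1]
finger_gap: 0.642
```

```bash
python3 look.py s11
```

```text
21.45 [597.2   8.7  55.9] [1.800e+02 3.000e-02 1.225e+01] [2.44 0.12 1.14] [  4.8  24.4 -12.4  97.8   6.   58.4 -87.4]
tcp in housing -4.2 0.2 pz 38.3
tilt [-0.3   0.01] top z at tcp -2.4263084159445754 519 x -72.4 72.2
```

View pics/s11.png

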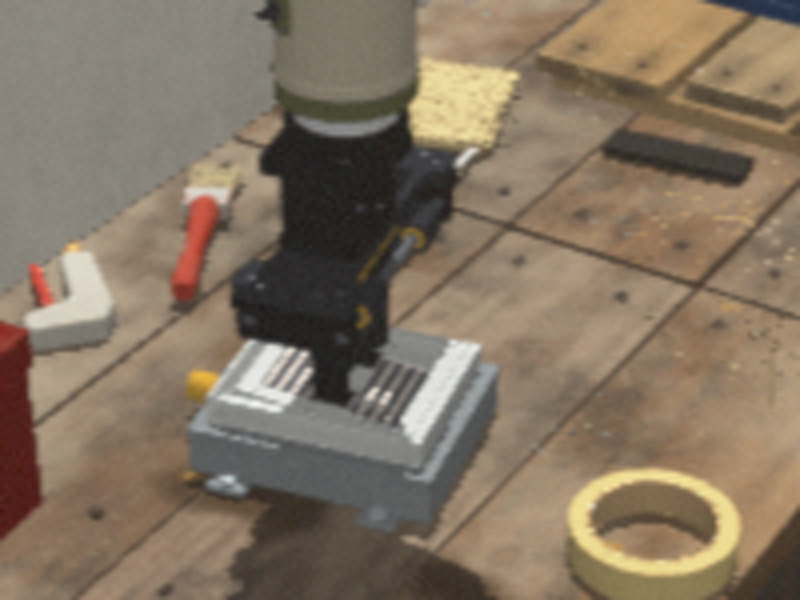

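The swing is going well, with forces under 3 N. I'll continue to flat.

>>> carry_out:
  linear:
    - [0.001,0.0002,-0.0015]
    - [0.0021,0.0004,-0.003]
    - [0.003,0.0006,-0.0045]
    - [0.004,0.0008,-0.006]
    - [0.004,0.0008,-0.006]
  yaw: [0,0,0,0,0]

```text
t: 22.0
tcp_pos: [601.0, 9.5, 49.7]
tool_rot: [-180.0, 0.1, 12.2]
force: [0.2, -0.5, -0.1]
finger_gap: 0.64
```

>>> carry_out:
  linear:
    - [0,0,-0.0005]
    - [0,0,-0.001]
    - [0,0,-0.0015]
    - [0,0,-0.0015]
  yaw: [0,0,0,0]

```text
t: 22.4
tcp_pos: [601.5, 9.6, 48.9]
tool_rot: [180.0, -0.0, 12.2]
force: [-0.0, 0.1, 0.5]
finger_gap: 0.641
```

```bash
python3 look.py s12
```

```text
22.4 [601.5   9.6  48.9] [ 1.7999e+02 -3.0000e-02  1.2240e+01] [-0.02  0.14  0.45] [  4.6  25.4 -12.3  97.4   6.2  57.8 -87.5]
tcp in housing 0.2 0.1 pz 31.3
tilt [-5.95 -0.57] top z at tcp -1.467325689238784 382 x -72.4 70.5
```

View pics/s12.png

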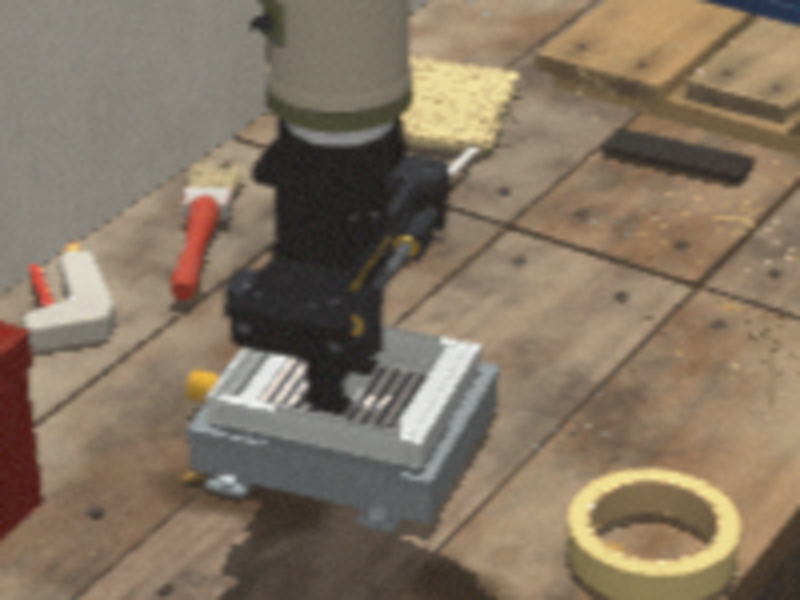

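It looks flat in the pocket. I'll press a little more and read the force, then open just enough, because the collar walls limit the fingers.

>>> carry_out:
  linear:
    - [0,0,-0.001]
    - [0,0,-0.0015]
    - [0,0,-0.0015]
  yaw: [0,0,0]

```text
t: 22.75
tcp_pos: [601.6, 9.6, 48.8]
tool_rot: [180.0, -0.0, 12.2]
force: [-7.7, -0.1, 14.6]
finger_gap: 0.644
```

>>> carry_out:
  linear:
    - [0,0,0.0015]
    - [0,0,0.002]
    - [0,0,0.002]
    - [0,0,0.002]
  yaw: [0,0,0,0]
  grip: 0.062

```text
t: 23.15
tcp_pos: [601.2, 9.6, 49.1]
tool_rot: [180.0, 0.0, 12.2]
force: [0.3, 0.1, 0.2]
finger_gap: 0.708
```

>>> carry_out:
  linear:
    - [0,0,0.003]
    - [0,0,0.01]
    - [0,0,0.025]
    - [0,0,0.05]
    - [0,0,0.09]
    - [0,0,0.12]
    - [0,0,0.12]
  yaw: [0,0,0,0,0,0,0]

```text
t: 23.85
tcp_pos: [604.0, 9.9, 175.7]
tool_rot: [179.9, -0.5, 12.2]
force: [0.9, 0.5, -0.3]
finger_gap: 0.714
```

>>> carry_out:
  linear:
    - [-0.01,-0.02,0.01]
    - [-0.03,-0.06,0.03]
    - [-0.04,-0.11,0.04]
    - [-0.06,-0.16,0.05]
    - [-0.08,-0.2,0.05]
    - [-0.1,-0.24,0.05]
    - [-0.1,-0.26,0.05]
    - [-0.1,-0.26,0.05]
  yaw: [0,0,0,0,0,0,0,0]

```text
t: 24.65
tcp_pos: [499.8, -254.2, 219.8]
tool_rot: [179.9, 0.0, 11.9]
force: [0.3, -0.2, -0.2]
finger_gap: 0.715
```

Run:
```python
from h import *
o=readout.get_obs(); print(o["t"],o["tcp_pos"])
s=optics.snapshot("top"); P=cloud(s);cv2.imwrite("pics/t13.png",s["frame"][:,:,::-1])
cv2.imwrite("pics/t13h.png",cv2.resize(s["frame"][170:270,270:395,::-1],None,fx=6,fy=6,interpolation=cv2.INTER_CUBIC))
a=np.radians(12.2); u=np.array([np.cos(a),np.sin(a)]); v=np.array([-u[1],u[0]]); C=np.array([601.3,9.4])
Q=P.reshape(-1,3); Q=Q[~np.isnan(Q[:,0])]; X=(Q[:,:2]-C)@u; Y=(Q[:,:2]-C)@v
m=(np.abs(X)<30)&(np.abs(Y)<40)&(Q[:,2]>65)&(Q[:,2]<85); h=np.c_[X,Y,Q[:,2]][m]; print("handle in housing",rect(h),h.mean(0))
m=(X>-48)&(X<58)&(np.abs(Y)<43)&(Q[:,2]>36)&(Q[:,2]<52); m&=~((np.abs(X)<20)); 
c=np.linalg.lstsq(np.c_[X[m],Y[m],np.ones(m.sum())],Q[m,2],rcond=None)[0]; print("frame top",c,m.sum())
m=(Q[:,0]>420)&(Q[:,0]<640)&(Q[:,1]>220)&(Q[:,1]<420); q=Q[m]
h=q[(q[:,2]>75)&(q[:,2]<95)]; print("cover handle",rect(h),h.mean(0)); h=q[(q[:,2]>45)&(q[:,2]<60)]; print("cover top",rect(h),h.mean(0))
A=np.c_[h[:,:2],np.ones(len(h))]; print(np.linalg.lstsq(A,h[:,2],rcond=None)[0])
```

```text
24.65 [ 499.82326669 -254.20389728  219.78382335]
handle in housing (array([-1.5,  0. ]), array([54.8, 13.2]), 89.3, 183) [-2.22036233  0.27524145 73.41576109]
frame top [ 1.04319972e-02 -1.24044317e-03  4.10002145e+01] 1319
cover handle (array([519.3, 320.5]), array([14.5, 70.7]), 11.9, 288) [518.88418376 318.99446161  83.43913698]
cover top (array([519.7, 320.6]), array([157.1, 129.6]), 12.0, 4799) [517.91134341 319.3367452   52.44224872]
[-9.92302250e-04  1.26068121e-03  5.25535915e+01]
```

View pics/t13.png

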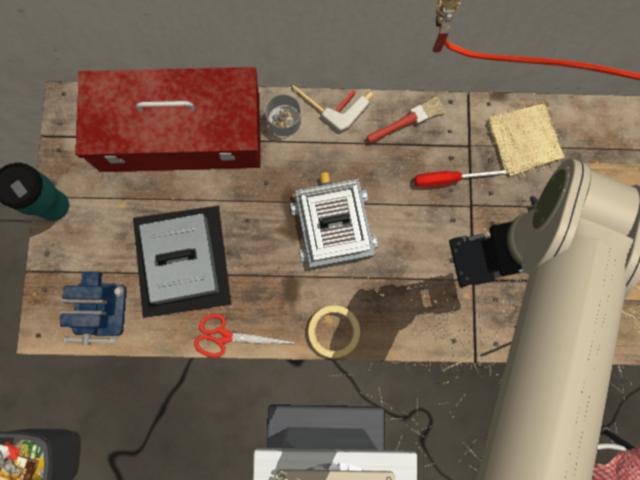

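View pics/t13h.png

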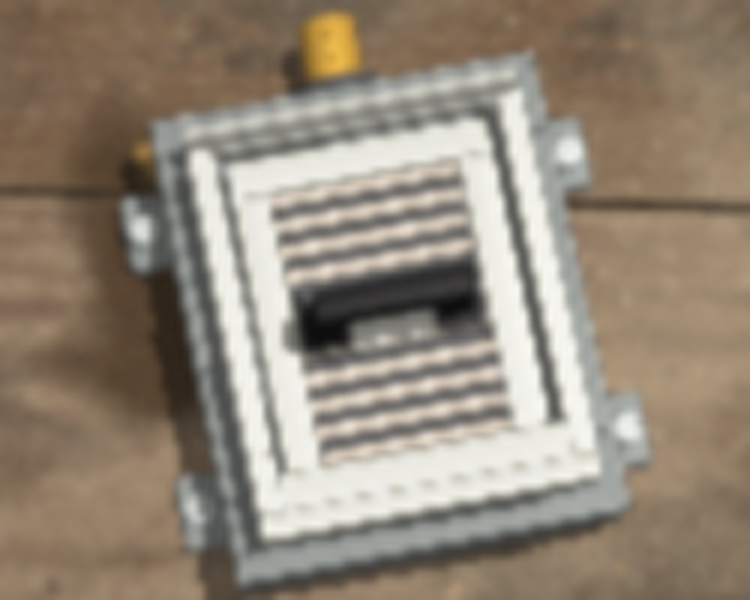

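The frame lies flat under the lip: handle at x -1.5, y 0.0 mm from the seat centre, tilt about 0.01 rad. The cover is level, about 2 mm from the mat's centre. The arm is clear, so I'll hand in.

```bash
python3 -c "
from rig import readout, bot
o=readout.get_obs(); print(o['t'],abs(o['qvel']).max(),o['force'])
print(bot.finish_job())"
```

```text
24.7 2.471119593211232 [1.41363207 0.66346771 0.07117161]
the job is handed in; nothing more can be done
None
```

The cover is on the mat and the filter frame is fitted in the housing under its lip. I handed the job in at about 24.7 s; no verdict is reported.

**How it was done:** I lifted the cover straight up and set it down gently on the mat. I gripped the frame by the ends of its handle bar, so it could pivot, and tipped it about 13.5° by pressing one end against the top of the housing's right-hand wall. The low edge then went under the lip and the other end swung down. After release I moved the arm clear.

**Last checks, from the top camera (calibration good to about 2 mm):**
- **Cover:** level, released, and about 2 mm from the mat's centre.
- **Frame:** handle 1.5 mm off the seat's centre lengthways and about 0 mm across. Height was within 1 mm of home, tilt about 0.01 rad, and turn under 0.02 rad.
- **Seating force:** pressing down on the seated frame met about 15 N with no further movement.
- **Tools left alone:** the tape roll, screwdriver and scissors look unmoved in the picture; I did not measure them.

No check failed. In the scene-camera views late in the swing, my plane fit locked onto the collar instead of the frame, so I ignored those tilt figures and used the top view.

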